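# Weigh by feel and rack the flat slappers

### The job

Put away the flat slappers lying on the welding bench: they all look alike, so feel by lifting which are steel (heavy, about half a kilo) and which aluminium (light, under a quarter), and slide each one blade first, fully home against the stop, into a free bay of a rack: steel in the rack with the swinging keeper bar, aluminium in the plain rack. Swing the keeper out of the way to load; only when all are put away, swing it fully shut in front of the heels; leave everything else on the bench where it is.

Things in the scene. Friction and masses are not known exactly. Their poses are not given: they have to be found in the camera images.
- slapper_1: flat slapper (metal beating tool), may be absent; all look alike: grey blade 90 long, 50 wide, 6 thick (last 12 of the tip 38 wide, 4 thick), then a black handle 100 long, 22 wide, 20 high; upright heel 22 wide on the blade 10 to 20 ahead of its root, its top 38 above the underside. Origin: underside, centre line, at the blade root; x to the tip (+90; handle to -100), z up
- slapper_2: slapper like slapper_1 (all four are the same shape, origin and axes); starts flat on the table, heel up, blade roughly away from the robot; may be absent. Its centre of mass lies within 15 mm of its origin
- slapper_3: slapper like slapper_1; may be absent. Each slapper is either steel, 0.49 to 0.61 kg, or aluminium, 0.16 to 0.20 kg; only the weight tells which; at most two of each
- slapper_4: slapper like slapper_1; may be absent
- rack_keeper: fixed steel rack with two bays, for steel (heavy) slappers; the one with a swinging keeper bar on a post at its +y side. Base plate 200 x 134, 12 thick (it carries blades and handles); origin under its centre; x points into the bays, whose mouths face -x at x=+22. Solid back stop at x=+88, its top 38 above the table
- rack_plain: fixed rack for aluminium (light) slappers, same plate, bays, axes and origin as rack_keeper but no keeper. Bays of both: channels 55 wide centred at y=+31.5 and -31.5, 66 long, 11 high above the plate; lips 5 thick overhang their sides (top 28 above the table), leaving 39 open above the middle for the heel
- rack_keeper_bay1 (a point): where the origin of a slapper lies when fully home in bay 1 (+y side) of rack_keeper: on top of the base plate, 12 above the table, 90 before the back stop; axes as the rack's
- rack_keeper_bay2 (a point): where the origin of a slapper lies when fully home in bay 2 (-y side) of rack_keeper: on top of the base plate, 12 above the table, 90 before the back stop; axes as the rack's
- rack_plain_bay1 (a point): where the origin of a slapper lies when fully home in bay 1 (+y side) of rack_plain: on top of the base plate, 12 above the table, 90 before the back stop; axes as the rack's
- rack_plain_bay2 (a point): where the origin of a slapper lies when fully home in bay 2 (-y side) of rack_plain: on top of the base plate, 12 above the table, 90 before the back stop; axes as the rack's
- keeper (a joint): hinge of the keeper, a flat bar 160 long, 10 wide, 38 to 45 above the table, on an upright pin. 0 = shut: bar along the rack's -y across both bays, on the robot side of the heels of slappers that are home, 6 clear of them. 1.57 = open: bar points to the rack's -x. Range 0 to 1.65; stays where left; about 1 N at the knob moves it; shuts counterclockwise from above
- keeper_knob (a point): axis of the keeper's upright round black knob, 18 diameter; this point lies 75 above the table, the knob's top 85; 150 from the pivot pin
- keeper_pivot (a point): the keeper's upright pivot pin, this point 38 above the table, at the rack's x=-3, y=+95
- scrap_disc: bystander, leave alone: round steel scrap disc, 64 diameter, 6 high
- spray_can: bystander, leave alone: upright can, 60 diameter, 150 high
- square: bystander, leave alone: small aluminium square, legs 90 and 60
- hammer: bystander, leave alone: hammer lying down
- wire_brush: bystander, leave alone: brush lying down
- mug: bystander, leave alone: white mug, 90 high
- angle_offcut: bystander, leave alone: steel angle offcut 90 x 35 x 35

How it is judged:
On the way, in this order (a step that is already met when the one before it is completed fails the run):
1. every slapper is fully home in a bay of the right rack (((((x of slapper_1 in the frame of rack_keeper_bay1 above -0.006 m and distance between slapper_1 and rack_keeper_bay1 below 0.012 m and angle between the x axis of slapper_1 and the x axis of rack_keeper, either way round below 0.12 rad) or (x of slapper_1 in the frame of rack_keeper_bay2 above -0.006 m and distance between slapper_1 and rack_keeper_bay2 below 0.012 m and angle between the x axis of slapper_1 and the x axis of rack_keeper, either way round below 0.12 rad)) and contact force between slapper_1 and rack_keeper above 3.2 N) or (((x of slapper_1 in the frame of rack_plain_bay1 above -0.006 m and distance between slapper_1 and rack_plain_bay1 below 0.012 m and angle between the x axis of slapper_1 and the x axis of rack_plain, either way round below 0.12 rad) or (x of slapper_1 in the frame of rack_plain_bay2 above -0.006 m and distance between slapper_1 and rack_plain_bay2 below 0.012 m and angle between the x axis of slapper_1 and the x axis of rack_plain, either way round below 0.12 rad)) and contact force between slapper_1 and rack_plain below 3.2 N)) and ((((x of slapper_2 in the frame of rack_keeper_bay1 above -0.006 m and distance between slapper_2 and rack_keeper_bay1 below 0.012 m and angle between the x axis of slapper_2 and the x axis of rack_keeper, either way round below 0.12 rad) or (x of slapper_2 in the frame of rack_keeper_bay2 above -0.006 m and distance between slapper_2 and rack_keeper_bay2 below 0.012 m and angle between the x axis of slapper_2 and the x axis of rack_keeper, either way round below 0.12 rad)) and contact force between slapper_2 and rack_keeper above 3.2 N) or (((x of slapper_2 in the frame of rack_plain_bay1 above -0.006 m and distance between slapper_2 and rack_plain_bay1 below 0.012 m and angle between the x axis of slapper_2 and the x axis of rack_plain, either way round below 0.12 rad) or (x of slapper_2 in the frame of rack_plain_bay2 above -0.006 m and distance between slapper_2 and rack_plain_bay2 below 0.012 m and angle between the x axis of slapper_2 and the x axis of rack_plain, either way round below 0.12 rad)) and contact force between slapper_2 and rack_plain below 3.2 N)) and ((((x of slapper_3 in the frame of rack_keeper_bay1 above -0.006 m and distance between slapper_3 and rack_keeper_bay1 below 0.012 m and angle between the x axis of slapper_3 and the x axis of rack_keeper, either way round below 0.12 rad) or (x of slapper_3 in the frame of rack_keeper_bay2 above -0.006 m and distance between slapper_3 and rack_keeper_bay2 below 0.012 m and angle between the x axis of slapper_3 and the x axis of rack_keeper, either way round below 0.12 rad)) and contact force between slapper_3 and rack_keeper above 3.2 N) or (((x of slapper_3 in the frame of rack_plain_bay1 above -0.006 m and distance between slapper_3 and rack_plain_bay1 below 0.012 m and angle between the x axis of slapper_3 and the x axis of rack_plain, either way round below 0.12 rad) or (x of slapper_3 in the frame of rack_plain_bay2 above -0.006 m and distance between slapper_3 and rack_plain_bay2 below 0.012 m and angle between the x axis of slapper_3 and the x axis of rack_plain, either way round below 0.12 rad)) and contact force between slapper_3 and rack_plain below 3.2 N)) and ((((x of slapper_4 in the frame of rack_keeper_bay1 above -0.006 m and distance between slapper_4 and rack_keeper_bay1 below 0.012 m and angle between the x axis of slapper_4 and the x axis of rack_keeper, either way round below 0.12 rad) or (x of slapper_4 in the frame of rack_keeper_bay2 above -0.006 m and distance between slapper_4 and rack_keeper_bay2 below 0.012 m and angle between the x axis of slapper_4 and the x axis of rack_keeper, either way round below 0.12 rad)) and contact force between slapper_4 and rack_keeper above 3.2 N) or (((x of slapper_4 in the frame of rack_plain_bay1 above -0.006 m and distance between slapper_4 and rack_plain_bay1 below 0.012 m and angle between the x axis of slapper_4 and the x axis of rack_plain, either way round below 0.12 rad) or (x of slapper_4 in the frame of rack_plain_bay2 above -0.006 m and distance between slapper_4 and rack_plain_bay2 below 0.012 m and angle between the x axis of slapper_4 and the x axis of rack_plain, either way round below 0.12 rad)) and contact force between slapper_4 and rack_plain below 3.2 N))), for 0.2 s.
2. the keeper is swung shut (value of joint keeper below 0.1 rad), for 0.2 s.
At the end, for the whole second after the job is handed in: every slapper present rests blade first in a bay, within 6 mm of its stop (origin within 12 mm of the bay's site, in line within 0.12 rad), the steel ones (over 3.2 N on the rack) in rack_keeper, the aluminium ones (under 3.2 N) in rack_plain, and the keeper is shut (under 0.1 rad) (all of step 1 and linear speed of each of slapper_1, slapper_2, slapper_3, slapper_4 below 0.02 m/s and value of joint keeper below 0.1 rad); the robot touches nothing.
It fails at once if a bystander (disc, can, square, hammer, brush, mug or offcut) pushed more than 40 mm from its place (distance of any of scrap_disc, spray_can, square, hammer, wire_brush, mug, angle_offcut from where it was at the start of the episode above 0.04 m).
Of slapper_1, slapper_2, slapper_3, slapper_4 only 3 to 4 are there at a start; the rules pass over those that are not, and their reading is None.
At some moment in a run one of slapper_1, slapper_2, slapper_3, slapper_4 may be knocked a few centimetres aside while the robot is not near it.
Once in a run the grip may slacken for a moment while it holds something.
It also fails if it takes over 210 s, if anything falls off the work surface, if the arm or the gripper's body presses on something with over 40 N, if the wrist force passes 120 N, or if a joint passes its speed limit or range.

### The arm

A 6-joint arm with a two-finger parallel gripper is mounted at the origin on the work surface. World frame = base frame: x ahead of the robot, y to its left, z up, the work surface at z = 0. Lengths are in m, angles in rad, forces in N, time in s.
With the tool pointing down it reaches from about 0.3 to 0.875 m from the base axis. Payload 6.4 kg.
Tool frame: the origin (TCP) lies at the very end of the fingers, on their centre line; the grasp point (between the pads) lies 19 mm behind it; z points along the fingers, y is the line along which they close (so a half turn about z gives the same grasp; the last joint's range is limited). The gripper opens to 85 mm and grips with 20 to 120 N. Pads are 22 mm wide; open, the fingers measure 114 mm over their backs; the gripper's body (76 mm by 85 mm) begins 54 mm behind the grasp point. The pads swing forward as they close: fully open they stand 13 mm farther back than shut.
Start: joints at [-1.508, 0.181, 1.607, -0, 1.354, -0.206], TCP at [0.153, -0.554, 0.231] pointing down, gripper open.
Joint ranges: [-2.99, 2.99], [-0.89, 2.07], [0.3, 2.58], [-1.14, 4.28], [0, 2.63], [-3.12, 3.12]. Speed limits (rad/s): [2.57, 2.57, 3.01, 3.14, 3.14, 3.14].

### API

Orientations are given as a unit quaternion [w, x, y, z].
In Python, from bench import ctrl gives the robot as it stands.
- The arm moves only by the tool jog_arm, never from a script. Its argument "series" is a list that holds one entry, the list of rows, each a list of 7 numbers: the shift along the tool's x, y, z in mm, then the turn, a rotation vector about the tool's x, y, z in rad, then the finger opening in mm, from 0 to 85.4. In form: [[[tx, ty, tz, rx, ry, rz, gripper], ...]]. A call has exactly 10 rows; each row shifts and turns the commanded pose from where the row before left it, along the tool's axes as they then stand; what a row does not reach is not made up. A row lasts 1/10 s, in which the tool goes at most 50 mm and 8.59 degrees, less where a joint would pass 70% of its speed; a pose out of reach is approached as far as the arm can. A call with a gripper value outside its range is refused whole. The fingers move at their own pace and stop on an object; the grip force is fixed at half the most. Time passes only in rows, so rows that do not move let the fingers close, or fill a call up. It gives the time, the measured TCP pose, the force, the opening and the grip force at its end, in the units of the state.
- ctrl.get_obs(): the state, without advancing time (a new reading comes with each control period).
- ctrl.camera(name): name is "scene" or "side" or "wrist"; returns a dict with "frame" (480x640x3 uint8, blue, green, red), "z_map" (480x640 float32, m along the optical axis (not along the pixel's ray), 0 where there is no reading), "fx", "fy", "cx", "cy" (pixels), "xyz" and "rotation" of the camera in the world. Camera axes: x right, y down, z forward; pixel columns grow to the right and rows downward; lengths in m; the calibration is good to about 2 mm. A picture is of the moment at which its call begins.
- ctrl.hand_in(): hands the job in; it is judged then, once.
The state is a dict: "time_s": time; "q": joint angles; "dq": joint speeds; "joint_efforts": joint torques, N m; "eef_pos": TCP position; "eef_rot": TCP orientation; "wrist_force": force on the tool from outside, world axes, zero at the start; "torque": the same for the moment, N m; "opening": opening from 0.0 (shut) to 1.0 (fully open); "grasp_force": force on a finger pad.
Only numpy, scipy, OpenCV 4.12 (cv2) and the standard library are available. Lean on these libraries where they do the work, as an engineer would, in place of code of your own. Each camera call takes 0.05 s, during which the arm holds its last target. There are 200 camera calls.

## Working session

There is one attempt and no reset: what is moved stays moved. The work goes in short steps, Python scripts to look and compute and a tool call to move; the robot and the scene stay as the last step left them, time stands still between calls to the robot, and variables do not carry over. Pictures are saved under pics/ and viewed, at most 14 in all, crops included, and the job is handed in when it is done.

Besides the shell and the picture viewer there is one more tool, called after ">>>" as name([rows], argument=value, ...), one row to a line, values as JSON. jog_arm: Moves the arm, as the interface text tells. Its arguments: {"type":"object","properties":{"series":{"type":"array"}},"required":["series"]}

```bash
ls; mkdir -p pics; python3 - <<'E'
from bench import ctrl
import cv2,numpy as np,pickle
print(ctrl.get_obs())
for n in("scene","side"):
    c=ctrl.camera(n);cv2.imwrite(f"pics/{n}0.png",c["frame"]);pickle.dump(c,open(f"{n}0.pkl","wb"))
    print(n,c["fx"],c["cx"],c["cy"],c["xyz"],c["rotation"])
E
```

```text
pics
{'time_s': 0.0, 'q': array([-1.50832615e+00,  1.81564388e-01,  1.60802691e+00,  1.23038872e-05,
        1.35382791e+00, -2.06293851e-01]), 'dq': array([-7.62138535e-04,  7.74700204e-04, -1.52427414e-03, -7.53954574e-04,
        6.31100118e-04, -2.78073867e-05]), 'joint_efforts': array([ 1.14038467e-03, -4.44870865e+01, -3.51338017e+01, -3.05704189e-04,
        9.05779103e-03, -7.54502764e-06]), 'eef_pos': array([ 0.15267311, -0.5537676 ,  0.23036191]), 'eef_rot': array([-9.10483931e-04,  9.90984081e-01,  1.33976551e-01,  7.16097279e-05]), 'wrist_force': array([ 0.55839759, -0.88524356,  0.11373477]), 'torque': array([ 0.00368772, -0.03146286, -0.07389059]), 'grasp_force': 0.0, 'opening': 0.9984156549537334}
scene 433.79651062959476 314.35282386023744 240.302986533738 [ 0.86810156 -0.39038885  0.93997958] [-0.27092949  0.91607     0.28132573 -0.09093298]
side 497.78408170397717 306.72782675734635 245.0359654372304 [0.10935156 0.94000381 1.2271136 ] [ 0.07547199 -0.20837405  0.91739336 -0.33056565]
```

View pics/scene0.png

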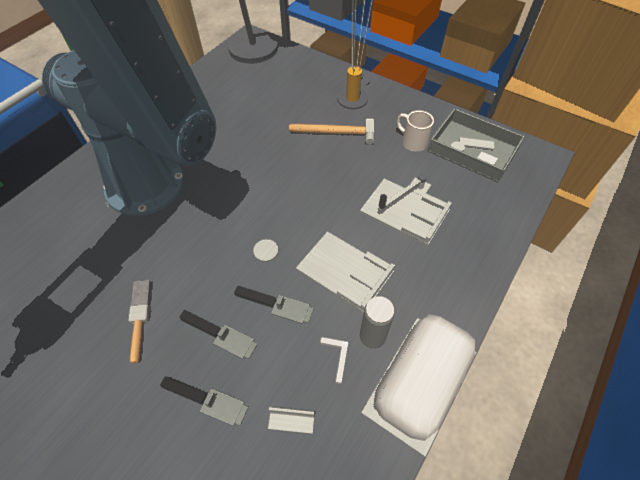

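View pics/side0.png

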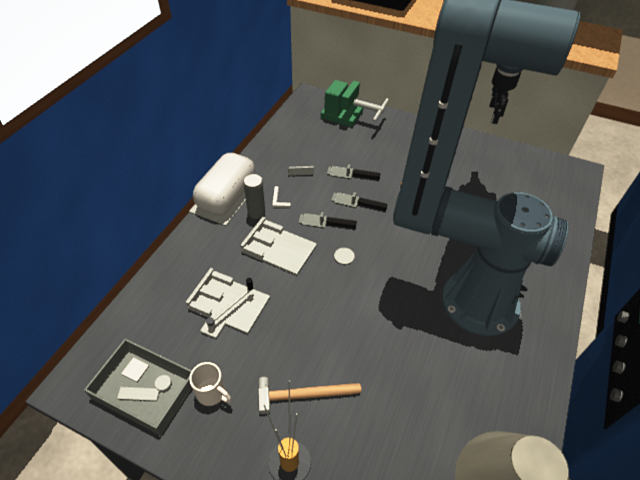

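Three slappers are visible: scene image about (215,335), (205,400) and (272,303). The plain rack is at (345,268), and the keeper rack at (407,208) has its bar half open. Next I fuse the depth maps into a top-down map.

```bash
cat > h.py <<'E'
import numpy as np,cv2
from scipy.spatial.transform import Rotation as R
def rot(q): return R.from_quat([q[1],q[2],q[3],q[0]]).as_matrix()
def cloud(c):
    z=c["z_map"];v,u=np.mgrid[:480,:640]
    P=np.stack([(u-c["cx"])/c["fx"]*z,(v-c["cy"])/c["fy"]*z,z],-1)@rot(c["rotation"]).T+c["xyz"]
    P[z==0]=np.nan
    return P
def ortho(cs,x0,x1,y0,y1,s,zmax=.25):
    """image: up = +x, left=+y ; s px/m ; colour and height"""
    H,W=int((x1-x0)*s),int((y1-y0)*s)
    img=np.zeros((H,W,3),np.uint8);hm=np.full((H,W),-1.)
    for c in cs:
        P=cloud(c).reshape(-1,3);F=c["frame"].reshape(-1,3)
        ok=np.isfinite(P[:,2])&(P[:,2]<zmax)
        P,F=P[ok],F[ok];o=np.argsort(P[:,2]);P,F=P[o],F[o]
        r=((x1-P[:,0])*s).astype(int);k=((y1-P[:,1])*s).astype(int)
        m=(r>=0)&(r<H)&(k>=0)&(k<W)
        r,k,z,f=r[m],k[m],P[m,2],F[m]
        up=z>hm[r,k]
        img[r[up],k[up]]=f[up];hm[r[up],k[up]]=z[up]
    return img,hm
E
python3 - <<'E'
from h import *
import pickle
a,b=[pickle.load(open(f"{n}0.pkl","rb")) for n in("scene","side")]
img,hm=ortho([a,b],.2,.9,-.6,.4,600)
img=cv2.morphologyEx(img,cv2.MORPH_CLOSE,np.ones((3,3)))
for i in range(11):
    cv2.line(img,(60*i,0),(60*i,4),(0,0,255));cv2.putText(img,f"{.4-.1*i:.1f}",(60*i,14),0,.35,(0,255,255))
for i in range(8): cv2.putText(img,f"{.9-.1*i:.1f}",(0,60*i+4),0,.35,(0,255,255))
cv2.imwrite("pics/ortho0.png",img)
P=cloud(a);F=a["frame"]
for n,c in (("scene",a),("side",b)):
    P=cloud(c); t=(P[...,2]<.01)&(P[...,2]>-.01)
    print(n,np.nanmedian(P[t][:,2]))
E
```

```text
scene -0.00019164356048184672
side 0.0002986245858205283
```

View pics/ortho0.png

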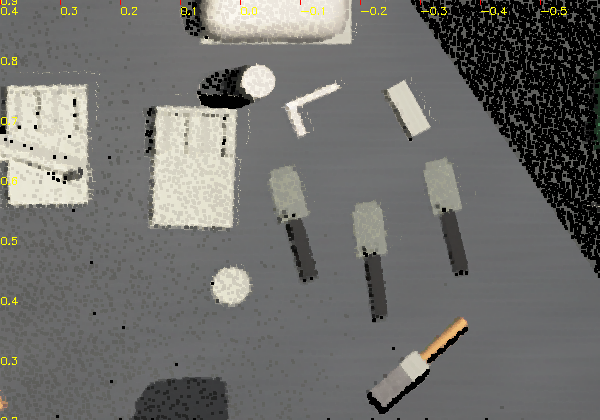

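The top-down map shows three slappers with their blades pointing +x, at about (0.53,-0.08), (0.47,-0.21) and (0.54,-0.33). Both racks are aligned with +x, and the keeper bar is about 70° open with its knob near (0.61,0.28). Next I fit the poses using height models.

```bash
cat >> h.py <<'E'
from scipy.optimize import minimize
def box(x,y,x0,x1,y0,y1): return (x>=x0)&(x<=x1)&(y>=y0)&(y<=y1)
def slap_h(x,y):
    h=np.zeros_like(x);h[box(x,y,0,.078,-.025,.025)]=.006;h[box(x,y,.078,.09,-.019,.019)]=.004
    h[box(x,y,-.1,0,-.011,.011)]=.020;h[box(x,y,.01,.02,-.011,.011)]=.038;return h
def rack_h(x,y):
    h=np.zeros_like(x);h[box(x,y,-.1,.1,-.067,.067)]=.012
    h[box(x,y,.022,.088,-.067,.067)&(np.abs(np.abs(y)-.0315)>.0195)]=.028
    h[box(x,y,.088,.1,-.067,.067)]=.038;return h
def loc(P,p):
    c,s=np.cos(p[2]),np.sin(p[2]);dx,dy=P[:,0]-p[0],P[:,1]-p[1];return c*dx+s*dy,-s*dx+c*dy
def fit(P,f,p0,rad,cap=.012,n=3):
    P=P[np.hypot(P[:,0]-p0[0],P[:,1]-p0[1])<rad]
    def cost(p):
        e=0
        for ox,oy in((0,0),(.001,0),(-.001,0),(0,.001),(0,-.001)):
            x,y=loc(P,p);e+=np.minimum(np.abs(P[:,2]-f(x+ox,y+oy)),cap).mean()
        return e/5*1e3
    p=np.array(p0,float);st=np.array([.012,.012,.12])
    for i in range(n):
        r=minimize(cost,p,method="Nelder-Mead",options=dict(initial_simplex=np.vstack([p]+[p+d for d in np.diag(st)]),xatol=1e-5,fatol=1e-5));p=r.x;st=st*-.4
    return p,r.fun
def fin(c):
    P=cloud(c).reshape(-1,3);return P[np.isfinite(P[:,2])&(P[:,2]<.12)&(P[:,2]>-.02)]
E
cat > f0.py <<'E'
from h import *
import pickle
a,b=[fin(pickle.load(open(f"{n}0.pkl","rb"))) for n in("scene","side")]
for nm,f,p0,rad in(("A",slap_h,(.53,-.085,.2),.14),("B",slap_h,(.475,-.21,.1),.13),("C",slap_h,(.545,-.33,.15),.13),("plain",rack_h,(.62,.09,0),.13),("keep",rack_h,(.66,.33,0),.13)):
    for s,P in(("scene",a),("side",b),("both",np.vstack([a,b]))):
        p,e=fit(P,f,p0,rad);print(nm,s,p.round(4),round(e,2))
for s,P in(("scene",a),("side",b)):
    K=P[(P[:,2]>.05)&(P[:,2]<.1)&(abs(P[:,0]-.62)<.09)&(abs(P[:,1]-.3)<.1)]
    K2=K[K[:,2]>.08];print(s,len(K),K.mean(0),len(K2),K2.min(0),K2.max(0),K2.mean(0))
E
python3 f0.py
```

```text
A scene [ 0.5337 -0.0915  0.2683] 2.42
A side [ 0.5353 -0.0917  0.2595] 3.54
A both [ 0.5344 -0.0913  0.2544] 2.75
B scene [ 0.4736 -0.2216  0.1326] 1.96
B side [ 0.474  -0.2212  0.085 ] 3.43
B both [ 0.4739 -0.2215  0.1338] 2.33
C scene [ 0.5454 -0.3467  0.2375] 1.75
C side [ 0.5473 -0.3461  0.2349] 3.18
C both [ 0.5455 -0.3466  0.2326] 2.01
plain scene [ 0.6217  0.0762 -0.0397] 2.08
plain side [ 0.6234  0.0764 -0.021 ] 3.17
plain both [ 0.6218  0.0762 -0.0318] 2.49
keep scene [0.6578 0.322  0.0137] 3.27
keep side [0.6603 0.3216 0.0201] 3.89
keep both [0.6585 0.3218 0.0156] 3.58
scene 87 [0.61298794 0.26703977 0.07296002] 35 [0.60312936 0.26185314 0.08002914] [0.62047504 0.27946696 0.08784241] [0.61186321 0.26995596 0.08402554]
side 76 [0.61045457 0.2806749  0.07142597] 28 [0.60320696 0.26359216 0.08001314] [0.62014199 0.283639   0.08839794] [0.61123236 0.27498483 0.08498392]
```

```bash
cat >> h.py <<'E'
def yaw_of(q):
    m=rot(q);return np.arctan2(m[1,0],m[0,0])
def go(x,y,z,yaw,n,start=None):
    """constant row reaching target in n rows; start=(pos,yaw) or measured"""
    if start is None:
        from bench import ctrl
        o=ctrl.get_obs();start=(o["eef_pos"],yaw_of(o["eef_rot"]))
        m=rot(o["eef_rot"]);t=np.cross(m[:,2],[0,0,-1]);print("tilt(tool xy)",(m.T@t).round(4),"at",o["eef_pos"].round(4),round(start[1],4),"F",o["wrist_force"].round(2),"t",round(o["time_s"],2),"open",round(o["opening"]*85.4,1))
    p,y0=start;dy=(yaw-y0+np.pi)%(2*np.pi)-np.pi
    S=np.zeros((2,2))
    for k in range(n):
        a=y0+dy*k/n;S+=np.array([[np.cos(a),np.sin(a)],[np.sin(a),-np.cos(a)]])
    t=np.linalg.solve(S,np.array([x-p[0],y-p[1]]))*1e3
    print(n,"rows: ",t.round(1),round((p[2]-z)*1e3/n,1),"rz",round(-dy/n,4))
    return (np.array([x,y,z]),yaw)
E
python3 - <<'E'
from h import *
from scipy.optimize import brentq
s=go(.614,.272,.20,1.28,20)
E
```

```text
tilt(tool xy) [-0.0015 -0.0003  0.    ] at [ 0.1527 -0.5539  0.2305] 0.2688 F [ 0.29  0.51 -0.77] t 0.1 open 85.4
20 rows:  [ 47.  -15.2] 1.5 rz -0.0506
```

>>> jog_arm([
  [[47, -15.2, 1.5, 0, 0, -0.05, 60], [47, -15.2, 1.5, 0, 0, -0.05, 60], [47, -15.2, 1.5, 0, 0, -0.05, 60], [47, -15.2, 1.5, 0, 0, -0.05, 60], [47, -15.2, 1.5, 0, 0, -0.05, 60], [47, -15.2, 1.5, 0, 0, -0.05, 60], [47, -15.2, 1.5, 0, 0, -0.05, 60], [47, -15.2, 1.5, 0, 0, -0.05, 60], [47, -15.2, 1.5, 0, 0, -0.05, 60], [47, -15.2, 1.5, 0, 0, -0.05, 60]],
])

```text
time_s: 1.1
eef_pos: [0.4918, -0.1995, 0.216]
eef_rot: [-0.0, 0.927, 0.376, -0.0]
wrist_force: [1.0, -0.2, -0.7]
opening: 0.702
grasp_force: 0.0
```

>>> jog_arm([
  [[47, -15.2, 1.5, 0, 0, -0.05, 60], [47, -15.2, 1.5, 0, 0, -0.05, 60], [47, -15.2, 1.5, 0, 0, -0.05, 60], [47, -15.2, 1.5, 0, 0, -0.05, 60], [47, -15.2, 1.5, 0, 0, -0.05, 60], [47, -15.2, 1.5, 0, 0, -0.05, 60], [47, -15.2, 1.5, 0, 0, -0.05, 60], [47, -15.2, 1.5, 0, 0, -0.05, 60], [47, -15.2, 1.5, 0, 0, -0.05, 60], [47, -15.2, 1.5, 0, 0, -0.05, 60]],
])

```text
time_s: 2.1
eef_pos: [0.6185, 0.2724, 0.2006]
eef_rot: [-0.0, 0.805, 0.593, -0.0]
wrist_force: [0.6, 0.6, -0.6]
opening: 0.701
grasp_force: 0.0
```

```bash
python3 - <<'E'
from h import *
from bench import ctrl
s=go(.613,.273,.056,1.28,10)
c=ctrl.camera("wrist");cv2.imwrite("pics/w1.png",c["frame"]);P=cloud(c).reshape(-1,3)
K=P[np.isfinite(P[:,2])&(P[:,2]>.075)&(P[:,2]<.1)&(np.hypot(P[:,0]-.612,P[:,1]-.273)<.04)]
print(len(K),K.mean(0) if len(K) else 0, K.min(0),K.max(0))
P=P[np.isfinite(P[:,2])&(P[:,2]<.1)&(P[:,2]>-.02)]
print(fit(P,rack_h,(.6585,.322,.015),.13))
E
```

```text
tilt(tool xy) [-0.0006  0.0005  0.    ] at [0.6185 0.2724 0.2006] 1.2707 F [ 0.63  0.58 -0.63] t 2.1 open 59.8
10 rows:  [-0.1 -0.5] 14.5 rz -0.0009
520 [0.61230727 0.27386001 0.0829714 ] [0.60316567 0.26440001 0.07525571] [0.62061031 0.28177611 0.08538934]
(array([0.65953253, 0.32145114, 0.01506501]), np.float64(2.5981598909121897))
```

>>> jog_arm([
  [[0, -0.8, 20, 0, 0, 0, 50], [0, -0.8, 20, 0, 0, 0, 50], [0, -0.8, 20, 0, 0, 0, 50], [0, -0.8, 20, 0, 0, 0, 50], [0, -0.8, 20, 0, 0, 0, 50], [0, -0.8, 20, 0, 0, 0, 50], [0, 0, 15, 0, 0, 0, 50], [0, 0, 10, 0, 0, 0, 50], [0, 0, 0, 0, 0, 0, 22], [0, 0, 0, 0, 0, 0, 22]],
])

```text
time_s: 3.15
eef_pos: [0.6145, 0.272, 0.0567]
eef_rot: [0.0, 0.805, 0.593, 0.0]
wrist_force: [-0.4, -0.4, 1.1]
opening: 0.267
grasp_force: 0.1
```

>>> jog_arm([
  [[1.27, -19.5, 0, 0, 0, 0.13, 22], [1.27, -19.5, 0, 0, 0, 0.13, 22], [1.27, -19.5, 0, 0, 0, 0.13, 22], [1.27, -19.5, 0, 0, 0, 0.13, 22], [1.27, -19.5, 0, 0, 0, 0.13, 22], [1.27, -19.5, 0, 0, 0, 0.13, 22], [1.27, -19.5, 0, 0, 0, 0.13, 22], [1.27, -19.5, 0, 0, 0, 0.13, 22], [1.27, -19.5, 0, 0, 0, 0.13, 22], [1.27, -19.5, 0, 0, 0, 0.13, 22]],
])

```text
time_s: 4.15
eef_pos: [0.5089, 0.4212, 0.0579]
eef_rot: [-0.0, 1.0, -0.018, 0.001]
wrist_force: [-0.1, -1.3, -0.8]
opening: 0.258
grasp_force: 0.6
```

>>> jog_arm([
  [[0, 0, 0, 0, 0, 0, 50], [0, 0, 0, 0, 0, 0, 50], [0, 0, 0, 0, 0, 0, 50], [0, 0, -30, 0, 0, 0, 50], [0, 0, -40, 0, 0, 0, 50], [0, 0, -40, 0, 0, 0, 50], [0, 0, -40, 0, 0, 0, 50], [0, 0, 0, 0, 0, 0, 50], [0, 0, 0, 0, 0, 0, 50], [0, 0, 0, 0, 0, 0, 50]],
])

```text
time_s: 5.15
eef_pos: [0.508, 0.4192, 0.2048]
eef_rot: [0.001, 1.0, -0.016, -0.001]
wrist_force: [-0.9, -0.2, -0.2]
opening: 0.586
grasp_force: 0.0
```

```bash
cat > look.py <<'E'
from h import *
from bench import ctrl
import sys
C=[ctrl.camera(n) for n in("scene","side")]
cv2.imwrite(f"pics/s{sys.argv[1]}.png",C[0]["frame"])
a,b=[fin(c) for c in C];A=np.vstack([a,b])
K=A[(A[:,2]>.06)&(A[:,2]<.09)&(A[:,0]>.45)&(A[:,0]<.7)&(A[:,1]>.2)&(A[:,1]<.48)]
print("knob",len(K),np.median(K,0) if len(K) else 0)
for nm,p0 in eval(sys.argv[2]).items():
    print(nm,*[fit(P,slap_h,p0,.13)[0].round(4) for P in(a,b)])
E
python3 look.py 2 "dict(A=(.534,-.092,.255),B=(.474,-.2215,.13),C=(.546,-.3465,.235))"
python3 - <<'E'
from h import *
s=go(.58,.08,.2,0,10)
s=go(.51,-.1,.2,.255,10,s)
E
```

```text
knob 124 [0.50517726 0.42074157 0.08068139]
A [ 0.5342 -0.0905  0.2675] [ 0.542 -0.104  0.335]
B [ 0.4735 -0.2214  0.1366] [ 0.474  -0.2215  0.13  ]
C [ 0.5454 -0.3468  0.2299] [ 0.5487 -0.3479  0.2407]
tilt(tool xy) [0.0019 0.0031 0.    ] at [0.5077 0.4193 0.2041] -0.0312 F [-0.5   0.36 -0.84] t 5.25 open 49.9
10 rows:  [ 7.8 33.8] 0.4 rz -0.0031
10 rows:  [-9.  17.1] 0.0 rz -0.0255
```

>>> jog_arm([
  [[7.8, 34, 0, 0, 0, 0, 50], [7.8, 34, 0, 0, 0, 0, 50], [7.8, 34, 0, 0, 0, 0, 50], [7.8, 34, 0, 0, 0, 0, 50], [7.8, 34, 0, 0, 0, 0, 50], [7.8, 34, 0, 0, 0, 0, 50], [7.8, 34, 0, 0, 0, 0, 50], [7.8, 34, 0, 0, 0, 0, 50], [7.8, 34, 0, 0, 0, 0, 50], [7.8, 34, 0, 0, 0, 0, 50]],
])

```text
time_s: 6.25
eef_pos: [0.5752, 0.0766, 0.2048]
eef_rot: [-0.0, 1.0, -0.015, -0.001]
wrist_force: [-0.4, 0.1, 0.4]
opening: 0.589
grasp_force: 0.0
```

```bash
cat > wl.py <<'E'
from h import *
from bench import ctrl
import sys
c=ctrl.camera("wrist");cv2.imwrite(f"pics/w{sys.argv[1]}.png",c["frame"])
P=fin(c);p0=eval(sys.argv[3]);rad=.13
f=dict(s=slap_h,r=rack_h)[sys.argv[2]]
p,e=fit(P,f,p0,rad);print("fit",p.round(4),round(e,2),len(P))
if f is slap_h:
    g=p[:2]-.022*np.array([np.cos(p[2]),np.sin(p[2])]);go(*g,float(sys.argv[4]) if len(sys.argv)>4 else .003,p[2],10)
E
python3 wl.py 3 r "(.6225,.0762,-.03)"; python3 -c "
from h import *
go(.5,-.097,.2,.26,10)"
```

```text
fit [ 0.6233  0.077  -0.0337] 1.57 246797
tilt(tool xy) [0.0031 0.0016 0.    ] at [0.5764 0.0716 0.2048] -0.0338 F [ 2.28 -3.81  1.01] t 6.3 open 50.0
10 rows:  [-9.3 16.1] 0.5 rz -0.0294
```

>>> jog_arm([
  [[-11.6, 20, 0.5, 0, 0, -0.037, 50], [-11.6, 20, 0.5, 0, 0, -0.037, 50], [-11.6, 20, 0.5, 0, 0, -0.037, 50], [-11.6, 20, 0.5, 0, 0, -0.037, 50], [-11.6, 20, 0.5, 0, 0, -0.037, 50], [-11.6, 20, 0.5, 0, 0, -0.037, 50], [-11.6, 20, 0.5, 0, 0, -0.037, 50], [-11.6, 20, 0.5, 0, 0, -0.037, 50], [0, 0, 0, 0, 0, 0, 50], [0, 0, 0, 0, 0, 0, 50]],
])

```text
time_s: 7.3
eef_pos: [0.499, -0.0896, 0.2014]
eef_rot: [-0.001, 0.991, 0.131, -0.001]
wrist_force: [0.2, -0.2, -0.5]
opening: 0.584
grasp_force: 0.0
```

```bash
python3 wl.py 4 s "(.5342,-.0912,.262)"
```

```text
fit [ 0.534  -0.0902  0.2658] 1.95 246772
tilt(tool xy) [-0.0013  0.0008  0.    ] at [ 0.4992 -0.0891  0.2016] 0.264 F [-0.12  0.79 -0.72] t 7.35 open 49.9
10 rows:  [1.1 1. ] 19.9 rz -0.0002
```

View pics/w4.png

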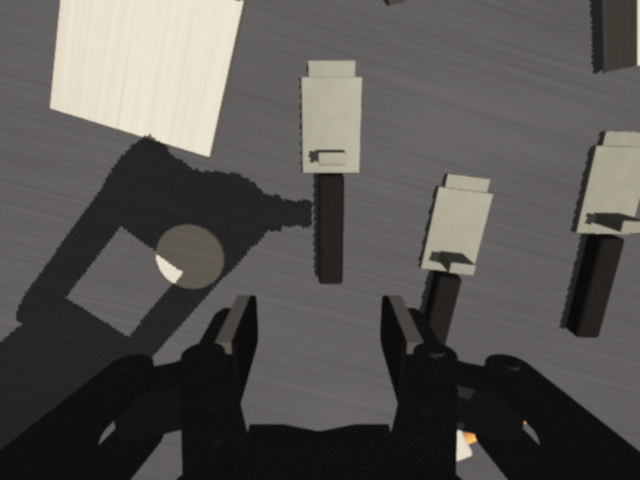

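The wrist view shows slapper A straight ahead (handle around (330,228)), aligned with the gripper and clear on both sides.

>>> jog_arm([
  [[1.6, 1.4, 30, 0, 0, 0, 50], [1.6, 1.4, 30, 0, 0, 0, 50], [1.6, 1.4, 30, 0, 0, 0, 50], [1.6, 1.4, 30, 0, 0, 0, 50], [1.6, 1.4, 30, 0, 0, 0, 50], [1.6, 1.4, 25, 0, 0, 0, 50], [1.4, 1.4, 15, 0, 0, 0, 50], [0, 0, 7.5, 0, 0, 0, 50], [0, 0, 0, 0, 0, 0, 5], [0, 0, 0, 0, 0, 0, 5]],
])

```text
time_s: 8.35
eef_pos: [0.5132, -0.096, 0.0053]
eef_rot: [0.0, 0.991, 0.132, 0.0]
wrist_force: [0.1, -4.5, 3.5]
opening: 0.255
grasp_force: 5.3
```

>>> jog_arm([
  [[0, 0, 0, 0, 0, 0, 5], [0, 0, 0, 0, 0, 0, 5], [0, 0, 0, 0, 0, 0, 5], [0, 0, -3, 0, 0, 0, 5], [0, 0, -6, 0, 0, 0, 5], [0, 0, -8, 0, 0, 0, 5], [0, 0, -8, 0, 0, 0, 5], [0, 0, 0, 0, 0, 0, 5], [0, 0, 0, 0, 0, 0, 5], [0, 0, 0, 0, 0, 0, 5]],
])

```text
time_s: 9.35
eef_pos: [0.5125, -0.0963, 0.0296]
eef_rot: [-0.0, 0.991, 0.132, -0.0]
wrist_force: [-0.3, 0.1, -2.2]
opening: 0.239
grasp_force: 60.5
```

```bash
python3 - <<'E'
from h import *
from bench import ctrl
for i in range(4):
    ctrl.camera("scene");o=ctrl.get_obs();print(o["wrist_force"].round(2),o["torque"].round(3),o["grasp_force"])
# rack frames
for n,r in(("K",(.6595,.3215,.015)),("P",(.623,.0768,-.033))):
    for b,yb in((1,.0315),(2,-.0315)):
        for off in(-.095,0):
            x=-.002-.022+off;c,s=np.cos(r[2]),np.sin(r[2])
            print(n,b,off,np.round([r[0]+c*x-s*yb,r[1]+s*x+c*yb],4))
E
```

```text
[ 0.16  1.18 -2.55] [-0.027  0.035  0.013] 60.51734805107117
[ 0.22 -1.22 -2.26] [0.056 0.006 0.026] 60.51789164543152
[-0.33  0.22 -2.11] [ 0.011  0.014 -0.007] 60.517895221710205
[-0.03  1.2  -1.87] [-0.002  0.084  0.011] 37.86632001399994
K 1 -0.095 [0.54   0.3512]
K 1 0 [0.635  0.3526]
K 2 -0.095 [0.541  0.2882]
K 2 0 [0.636  0.2896]
P 1 -0.095 [0.5051 0.1122]
P 1 0 [0.6001 0.1091]
P 2 -0.095 [0.503  0.0492]
P 2 0 [0.598  0.0461]
```

Slapper A is aluminium at about 2.2 N, and the grip is slackening right now. I'll hold still and check it.

>>> jog_arm([
  [[0, 0, 0, 0, 0, 0, 5], [0, 0, 0, 0, 0, 0, 5], [0, 0, 0, 0, 0, 0, 5], [0, 0, 0, 0, 0, 0, 5], [0, 0, 0, 0, 0, 0, 5], [0, 0, 0, 0, 0, 0, 5], [0, 0, 0, 0, 0, 0, 5], [0, 0, 0, 0, 0, 0, 5], [0, 0, 0, 0, 0, 0, 5], [0, 0, 0, 0, 0, 0, 5]],
])

```text
time_s: 10.55
eef_pos: [0.5127, -0.0963, 0.0298]
eef_rot: [-0.0, 0.991, 0.132, -0.0]
wrist_force: [-0.4, 0.4, -1.6]
opening: 0.238
grasp_force: 64.6
```

```bash
python3 - <<'E'
from h import *
from bench import ctrl
o=ctrl.get_obs();print(o["wrist_force"].round(2),o["torque"].round(3),o["grasp_force"])
c=ctrl.camera("wrist");cv2.imwrite("pics/w5.png",c["frame"]);P=fin(c);F=P[:,2]
S=ctrl.camera("scene");cv2.imwrite("pics/s5.png",S["frame"][250:400,180:380].repeat(3,0).repeat(3,1))
for n,Q in(("w",P),("s",fin(S))):
    q=Q.copy()
    x,y=loc(q,(.534,-.0905,.265))
    for nm,m in(("tip",box(x,y,.06,.075,-.02,.02)),("root",box(x,y,.025,.04,-.02,.02)),("hend",box(x,y,-.095,-.07,-.008,.008))):
        z=q[m][:,2];print(n,nm,len(z),np.round(np.percentile(z,[10,50,90]),4) if len(z) else "")
E
```

```text
[-0.35  0.38 -1.57] [-0.026  0.062 -0.026] 64.59059000015259
w tip 5459 [0.0278 0.0287 0.0296]
w root 4384 [0.0279 0.0288 0.0295]
w hend 0 
s tip 121 [0.0245 0.0293 0.0321]
s root 117 [0.0263 0.0294 0.0319]
s hend 85 [-0.0018  0.0436  0.046 ]
```

View pics/w5.png

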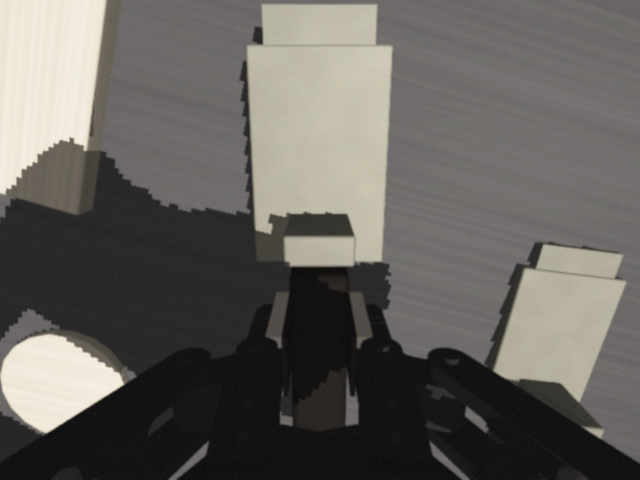

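A is still held and level: blade top z is 0.029 along its whole length, centred at column 319. Next I measure its pose in the hand and plan the staging moves.

```bash
cat > inhand.py <<'E'
from h import *
from bench import ctrl
import sys
RK=dict(K=(.6595,.3215,.015),P=(.623,.0768,-.033))
rk,bay,img=sys.argv[1],int(sys.argv[2]),sys.argv[3]
o=ctrl.get_obs();c=ctrl.camera("wrist");cv2.imwrite(f"pics/w{img}.png",c["frame"])
p=o["eef_pos"];yw=yaw_of(o["eef_rot"])
P=fin(c);x,y=loc(P,(*p[:2],yw))
m=box(x,y,.045,.09,-.015,.015);zb=np.median(P[m,2]);und=zb-.006
Q=P[box(x,y,.018,.17,-.06,.06)].copy();Q[:,2]=np.maximum(Q[:,2]-und,0)*(Q[:,2]>und-.008)
f,e=fit(Q,slap_h,(p[0]+.022*np.cos(yw),p[1]+.022*np.sin(yw),yw),.2)
lx,ly=loc(f[None,:2],(*p[:2],yw));dy=f[2]-yw
print("underside",und.round(4),"TCP-underside",(p[2]-und).round(4),"rel x,y,yaw",lx.round(4),ly.round(4),dy.round(4),"err",round(e,2))
r=RK[rk];c_,s_=np.cos(r[2]),np.sin(r[2]);yb=.0315*(3-2*bay);ty=r[2]-dy
def tcp(off):
    X=-.002+off;ox,oy=r[0]+c_*X-s_*yb,r[1]+s_*X+c_*yb
    return ox-(np.cos(ty)*lx[0]-np.sin(ty)*ly[0]),oy-(np.sin(ty)*lx[0]+np.cos(ty)*ly[0])
h=p[2]-und
n=int(sys.argv[4]) if len(sys.argv)>4 else 10
s=go(p[0],p[1],.04+h,yw,2)
s=go(*tcp(-.095),.04+h,ty,n,s)
s=go(*tcp(-.095),.0145+h,ty,5,s)
s=go(*tcp(0),.0145+h,ty,10,s)
print("home TCP",np.round(s[0],4),round(ty,4))
E
python3 inhand.py P 1 6
```

```text
underside 0.0228 TCP-underside 0.007 rel x,y,yaw [0.0224] [0.0003] 0.0006 err 0.62
tilt(tool xy) [ 0. -0.  0.] at [ 0.5127 -0.0963  0.0298] 0.2648 F [-0.07 -0.08 -1.63] t 10.7 open 20.3
2 rows:  [-0. -0.] -8.6 rz -0.0
10 rows:  [  1.9 -20.8] 0.0 rz 0.0298
5 rows:  [ 0. -0.] 5.1 rz -0.0
10 rows:  [ 9.5 -0. ] 0.0 rz -0.0
home TCP [0.5996 0.1088 0.0215] -0.0336
```

>>> jog_arm([
  [[0, 0, -9, 0, 0, 0, 5], [0, 0, -9, 0, 0, 0, 5], [2.4, -26, 0, 0, 0, 0.0373, 5], [2.4, -26, 0, 0, 0, 0.0373, 5], [2.4, -26, 0, 0, 0, 0.0373, 5], [2.4, -26, 0, 0, 0, 0.0373, 5], [2.4, -26, 0, 0, 0, 0.0373, 5], [2.4, -26, 0, 0, 0, 0.0373, 5], [2.4, -26, 0, 0, 0, 0.0373, 5], [2.4, -26, 0, 0, 0, 0.0373, 5]],
])

```text
time_s: 11.7
eef_pos: [0.5043, 0.1127, 0.0489]
eef_rot: [-0.0, 1.0, -0.018, 0.001]
wrist_force: [-0.0, 0.2, -2.1]
opening: 0.24
grasp_force: 64.7
```

```bash
python3 - <<'E'
from h import *
from bench import ctrl
ctrl.camera("scene")
print(ctrl.get_obs()["grasp_force"])
s=go(.5047,.1120,.0215,-.0336,5)
E
python3 inhand.py P 1 7
```

```text
64.7337555885315
tilt(tool xy) [-0.0021 -0.002   0.    ] at [0.5045 0.1159 0.0491] -0.036 F [-0.74  2.32 -0.64] t 11.75 open 20.5
5 rows:  [0.1 0.8] 5.5 rz -0.0005
underside 0.0422 TCP-underside 0.0069 rel x,y,yaw [0.0222] [0.0004] -0.0003 err 0.62
tilt(tool xy) [-0.0008 -0.0017  0.    ] at [0.5044 0.1142 0.0489] -0.0314 F [ 0.2  -0.34 -2.4 ] t 11.8 open 20.4
2 rows:  [ 0.  -0.9] 1.0 rz 0.0023
10 rows:  [0.1 0.4] 0.0 rz -0.0003
5 rows:  [ 0. -0.] 5.1 rz -0.0
10 rows:  [9.5 0. ] 0.0 rz -0.0
home TCP [0.5998 0.1087 0.0214] -0.0327
```

View pics/w7.png

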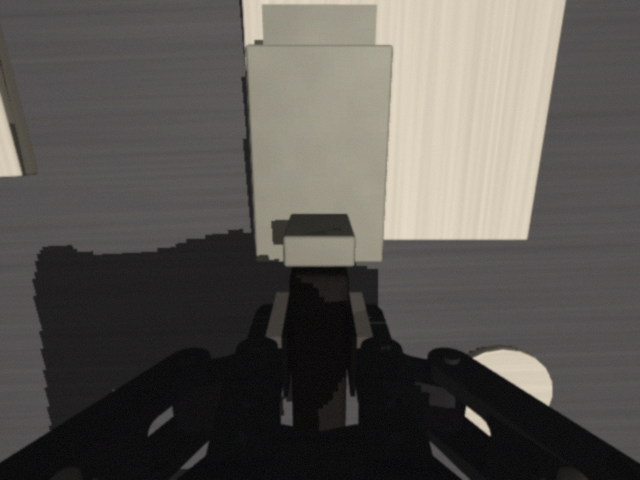

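The blade is lined up with bay 1 and square to the front edge of the plate (row 240). I'll lower it and slide it in.

>>> jog_arm([
  [[0, 0.3, 7, 0, 0, 0, 5], [0, 0.3, 7, 0, 0, 0, 5], [0, 0.3, 7, 0, 0, 0, 5], [0, 0.3, 6, 0, 0, 0, 5], [0, 0, 0, 0, 0, 0, 5], [12, 0, 0, 0, 0, 0, 5], [12, 0, 0, 0, 0, 0, 5], [12, 0, 0, 0, 0, 0, 5], [12, 0, 0, 0, 0, 0, 5], [12, 0, 0, 0, 0, 0, 5]],
])

```text
time_s: 12.8
eef_pos: [0.566, 0.1083, 0.0213]
eef_rot: [-0.0, 1.0, -0.017, 0.001]
wrist_force: [1.1, 0.6, -1.3]
opening: 0.237
grasp_force: 64.8
```

```bash
python3 - <<'E'
from h import *
s=go(.5996,.1088,.0215,-.033,10)
E
python3 inhand.py P 1 8
```

```text
tilt(tool xy) [-0.     -0.0018  0.    ] at [0.566  0.1083 0.0213] -0.0337 F [ 1.06  0.56 -1.27] t 12.8 open 20.3
10 rows:  [ 3.4 -0.2] -0.0 rz -0.0001
underside 0.0144 TCP-underside 0.0069 rel x,y,yaw [0.0223] [0.0004] -0.0027 err 2.52
tilt(tool xy) [-0.0001 -0.0047  0.    ] at [0.5682 0.1079 0.0219] -0.0342 F [ 0.29 -1.22 -0.23] t 12.85 open 20.6
2 rows:  [-1.1 -0.1] -12.5 rz -0.0002
10 rows:  [-6.1 -0.2] 0.0 rz -0.0003
5 rows:  [ 0. -0.] 5.1 rz -0.0
10 rows:  [9.5 0. ] 0.0 rz -0.0
home TCP [0.5998 0.1086 0.0214] -0.0303
```

>>> jog_arm([
  [[0, -0.7, 0, 0, 0, 0, 5], [5, -0.7, 0, 0, 0, 0, 5], [5, 0, 0, 0, 0, 0, 5], [5, 0, 0, 0, 0, 0, 5], [5, 0, 0, 0, 0, 0, 5], [5, 0, 0, 0, 0, 0, 5], [4, 0, 0, 0, 0, 0, 5], [3, 0, 0, 0, 0, 0, 5], [2, 0, 0, 0, 0, 0, 5], [1, 0, 0, 0, 0, 0, 5]],
])

```text
time_s: 13.85
eef_pos: [0.599, 0.1086, 0.0208]
eef_rot: [-0.0, 1.0, -0.017, -0.0]
wrist_force: [0.1, 0.7, -2.0]
opening: 0.237
grasp_force: 64.7
```

```bash
python3 - <<'E'
from h import *
s=go(.5996,.1088,.0195,-.033,10)
E
python3 inhand.py P 1 9|head -1
```

```text
tilt(tool xy) [-0.  0.  0.] at [0.599  0.1086 0.0208] -0.0336 F [ 0.08  0.65 -2.03] t 13.85 open 20.2
10 rows:  [ 0.1 -0. ] 0.1 rz -0.0001
underside 0.0137 TCP-underside 0.0071 rel x,y,yaw [0.0223] [0.0004] -0.0059 err 4.02
```

>>> jog_arm([
  [[1, 0, 0, 0, 0, 0, 5], [1, 0, 0, 0, 0, 0, 5], [1, 0, 0, 0, 0, 0, 5], [0, 0, 0, 0, 0, 0, 5], [0, 0, 0, 0, 0, 0, 5], [0, 0, 0, 0, 0, 0, 5], [0, 0, 0, 0, 0, 0, 5], [0, 0, 0, 0, 0, 0, 5], [0, 0, 0, 0, 0, 0, 5], [0, 0, 0, 0, 0, 0, 5]],
])

```text
time_s: 14.9
eef_pos: [0.6003, 0.1086, 0.0203]
eef_rot: [0.0, 1.0, -0.017, -0.002]
wrist_force: [-4.9, -0.4, -0.1]
opening: 0.235
grasp_force: 65.0
```

>>> jog_arm([
  [[0, 0, 1, 0, 0, 0, 5], [0, 0, 0, 0, 0, 0, 34], [0, 0, 0, 0, 0, 0, 34], [0, 0, 0, 0, 0, 0, 34], [0, 0, -15, 0, 0, 0, 34], [0, 0, -30, 0, 0, 0, 40], [0, 0, -40, 0, 0, 0, 50], [0, 0, -40, 0, 0, 0, 50], [0, 0, -40, 0, 0, 0, 50], [0, 0, -15, 0, 0, 0, 50]],
])

```text
time_s: 15.9
eef_pos: [0.6045, 0.1085, 0.2065]
eef_rot: [-0.0, 1.0, -0.017, 0.005]
wrist_force: [0.8, -0.5, 0.8]
opening: 0.59
grasp_force: 0.0
```

```bash
python3 look.py 10 "dict(B=(.474,-.2215,.13),C=(.546,-.3465,.235))"
cat > chk.py <<'E'
from h import *
from bench import ctrl
import sys
# fit slapper in bay: subtract plate height, fit with handle/heel
RK=dict(K=(.6595,.3215,.015),P=(.623,.0768,-.033))
r=RK[sys.argv[1]];yb=.0315*(3-2*int(sys.argv[2]))
for n in ("scene","wrist"):
    Q=fin(ctrl.camera(n));x,y=loc(Q,r)
    k=box(x,y-yb,-.13,.05,-.012,.012)
    hd=k&(Q[:,2]>.027)&(Q[:,2]<.037)&(x<0);he=k&(Q[:,2]>.046)&(Q[:,2]<.056)
    for nm,m in(("handle",hd),("heel",he)):
        if m.sum()>5: print(n,nm,m.sum(),"x",np.percentile(x[m],[2,50,98]).round(4),"y",np.median(y[m]-yb).round(4))
E
python3 chk.py P 1; python3 -c "
from h import *
go(.44,-.226,.2,.13,10)"
```

```text
knob 91 [0.50620215 0.42329762 0.0801263 ]
B [ 0.4737 -0.2214  0.1376] [ 0.4744 -0.2219  0.1049]
C [ 0.5456 -0.3467  0.2338] [ 0.5467 -0.3456  0.2285]
scene handle 282 x [-0.0986 -0.0513 -0.0036] y -0.0024
scene heel 30 x [0.0081 0.0133 0.0177] y -0.0028
wrist handle 2769 x [-0.0982 -0.0478 -0.0036] y 0.0002
wrist heel 387 x [0.0079 0.0129 0.018 ] y -0.0005
tilt(tool xy) [0.     0.0009 0.    ] at [0.6013 0.1085 0.1991] -0.0336 F [ 0.62 -0.3  -0.26] t 16.1 open 49.9
10 rows:  [-17.5  32.8] -0.1 rz -0.0164
```

Slapper A is home (heel at rack x 8 to 18). B is next.

>>> jog_arm([
  [[-21.9, 41, 0, 0, 0, -0.0205, 50], [-21.9, 41, 0, 0, 0, -0.0205, 50], [-21.9, 41, 0, 0, 0, -0.0205, 50], [-21.9, 41, 0, 0, 0, -0.0205, 50], [-21.9, 41, 0, 0, 0, -0.0205, 50], [-21.9, 41, 0, 0, 0, -0.0205, 50], [-21.9, 41, 0, 0, 0, -0.0205, 50], [-21.9, 41, 0, 0, 0, -0.0205, 50], [0, 0, 0, 0, 0, 0, 50], [0, 0, 0, 0, 0, 0, 50]],
])

```text
time_s: 17.1
eef_pos: [0.438, -0.2255, 0.1976]
eef_rot: [-0.002, 0.998, 0.064, -0.001]
wrist_force: [0.3, -0.5, -0.3]
opening: 0.582
grasp_force: 0.0
```

```bash
python3 wl.py 11 s "(.474,-.2215,.13)"
```

```text
fit [ 0.4738 -0.22    0.1327] 1.47 246801
tilt(tool xy) [-0.0032  0.0022  0.    ] at [ 0.4386 -0.2246  0.1979] 0.1291 F [-0.51  0.18  0.01] t 17.15 open 49.9
10 rows:  [1.4 0. ] 19.5 rz -0.0004
```

>>> jog_arm([
  [[2, 0.1, 30, 0, 0, -0.001, 50], [2, 0.1, 30, 0, 0, -0.001, 50], [2, 0.1, 30, 0, 0, -0.001, 50], [2, 0.1, 30, 0, 0, 0, 50], [2, 0, 30, 0, 0, 0, 50], [2, 0, 25, 0, 0, 0, 50], [2, 0, 12, 0, 0, 0, 50], [0, 0, 6.5, 0, 0, 0, 50], [0, 0, 0, 0, 0, 0, 5], [0, 0, 0, 0, 0, 0, 5]],
])

```text
time_s: 18.15
eef_pos: [0.4541, -0.2241, 0.0072]
eef_rot: [0.0, 0.998, 0.067, 0.0]
wrist_force: [-1.3, 3.1, 4.6]
opening: 0.255
grasp_force: 5.0
```

>>> jog_arm([
  [[0, 0, 0, 0, 0, 0, 5], [0, 0, 0, 0, 0, 0, 5], [0, 0, 0, 0, 0, 0, 5], [0, 0, -3, 0, 0, 0, 5], [0, 0, -6, 0, 0, 0, 5], [0, 0, -8, 0, 0, 0, 5], [0, 0, -8, 0, 0, 0, 5], [0, 0, 0, 0, 0, 0, 5], [0, 0, 0, 0, 0, 0, 5], [0, 0, 0, 0, 0, 0, 5]],
])

```text
time_s: 19.15
eef_pos: [0.4531, -0.2239, 0.0311]
eef_rot: [-0.0, 0.998, 0.067, -0.0]
wrist_force: [-0.7, 1.0, -5.8]
opening: 0.237
grasp_force: 60.4
```

```bash
python3 inhand.py K 2 12 20;  python3 inhand.py P 2 13 10
```

```text
underside 0.0219 TCP-underside 0.0092 rel x,y,yaw [0.0206] [0.0004] 0.0044 err 0.57
tilt(tool xy) [-0.0005  0.0005  0.    ] at [ 0.4531 -0.2239  0.031 ] 0.1334 F [ 0.28  0.12 -5.8 ] t 19.2 open 20.2
2 rows:  [0. 0.] -9.1 rz -0.0
20 rows:  [  6.4 -25.2] 0.0 rz 0.0061
5 rows:  [ 0. -0.] 5.1 rz -0.0
10 rows:  [ 9.5 -0. ] 0.0 rz -0.0
home TCP [0.6373 0.2894 0.0237] 0.0106
underside 0.0218 TCP-underside 0.0092 rel x,y,yaw [0.0206] [0.0004] 0.004 err 0.57
tilt(tool xy) [-0.0006  0.0005  0.    ] at [ 0.4531 -0.2239  0.0309] 0.1334 F [ 0.55  0.09 -5.3 ] t 19.25 open 20.0
2 rows:  [ 0. -0.] -9.1 rz -0.0
10 rows:  [  6.7 -27. ] 0.0 rz 0.017
5 rows:  [ 0. -0.] 5.1 rz -0.0
10 rows:  [ 9.5 -0. ] 0.0 rz -0.0
home TCP [0.5993 0.0457 0.0237] -0.037
```

B weighs 5.6 N, so it is steel and goes to keeper rack bay 2, carried high over the plain rack.

>>> jog_arm([
  [[0, 0, -20, 0, 0, 0, 5], [0, 0, -20, 0, 0, 0, 5], [9.1, -36, 0, 0, 0, 0.0087, 5], [9.1, -36, 0, 0, 0, 0.0087, 5], [9.1, -36, 0, 0, 0, 0.0087, 5], [9.1, -36, 0, 0, 0, 0.0087, 5], [9.1, -36, 0, 0, 0, 0.0087, 5], [9.1, -36, 0, 0, 0, 0.0087, 5], [9.1, -36, 0, 0, 0, 0.0087, 5], [9.1, -36, 0, 0, 0, 0.0087, 5]],
])

```text
time_s: 20.25
eef_pos: [0.4959, 0.0714, 0.071]
eef_rot: [-0.0, 0.999, 0.032, -0.0]
wrist_force: [1.8, -0.1, -5.1]
opening: 0.24
grasp_force: 60.6
```

>>> jog_arm([
  [[9.1, -36, 0, 0, 0, 0.0087, 5], [9.1, -36, 0, 0, 0, 0.0087, 5], [9.1, -36, 0, 0, 0, 0.0087, 5], [9.1, -36, 0, 0, 0, 0.0087, 5], [9.1, -36, 0, 0, 0, 0.0087, 5], [9.1, -36, 0, 0, 0, 0.0087, 5], [0, 0, 0, 0, 0, 0, 5], [0, 0, 15, 0, 0, 0, 5], [0, 0, 15, 0, 0, 0, 5], [0, 0, 0, 0, 0, 0, 5]],
])

```text
time_s: 21.25
eef_pos: [0.5384, 0.2858, 0.037]
eef_rot: [0.001, 1.0, 0.005, -0.004]
wrist_force: [-1.0, -1.4, -6.8]
opening: 0.239
grasp_force: 60.8
```

```bash
python3 inhand.py K 2 14 10
```

```text
underside 0.0273 TCP-underside 0.0097 rel x,y,yaw [0.0208] [0.0005] 0.0017 err 0.72
tilt(tool xy) [0.0017 0.0056 0.    ] at [0.5394 0.2861 0.0384] 0.0102 F [ 0.18 -0.82 -5.3 ] t 21.3 open 20.5
2 rows:  [-0.5  0.2] -5.7 rz -0.0
10 rows:  [ 0.4 -0.2] 0.0 rz -0.0003
5 rows:  [ 0. -0.] 5.1 rz -0.0
10 rows:  [ 9.5 -0. ] 0.0 rz -0.0
home TCP [0.6371 0.2892 0.0242] 0.0133
```

>>> jog_arm([
  [[0, -0.5, 5, 0, 0, -0.001, 5], [0, -0.5, 5, 0, 0, -0.001, 5], [0, -0.5, 4, 0, 0, -0.001, 5], [0, -0.3, 0, 0, 0, 0, 5], [0, 0, 0, 0, 0, 0, 5], [12, 0, 0, 0, 0, 0, 5], [12, 0, 0, 0, 0, 0, 5], [12, 0, 0, 0, 0, 0, 5], [12, 0, 0, 0, 0, 0, 5], [12, 0, 0, 0, 0, 0, 5]],
])

```text
time_s: 22.3
eef_pos: [0.601, 0.2904, 0.0263]
eef_rot: [0.0, 1.0, 0.007, -0.002]
wrist_force: [-1.6, -0.5, -7.1]
opening: 0.239
grasp_force: 60.6
```

```bash
python3 - <<'E'
from h import *
s=go(.6371,.2892,.0242,.0133,10)
E
python3 inhand.py K 2 15|head -1
```

```text
tilt(tool xy) [0.0006 0.0032 0.    ] at [0.601  0.2904 0.0263] 0.0149 F [-1.64 -0.55 -7.07] t 22.3 open 20.4
10 rows:  [3.6 0.2] 0.2 rz 0.0002
underside 0.016 TCP-underside 0.0103 rel x,y,yaw [0.0209] [0.0004] 0.0076 err 2.39
```

>>> jog_arm([
  [[0, 0.7, 1, 0, 0, 0, 5], [5, 0.7, 1, 0, 0, 0, 5], [5, 0, 0, 0, 0, 0, 5], [5, 0, 0, 0, 0, 0, 5], [5, 0, 0, 0, 0, 0, 5], [5, 0, 0, 0, 0, 0, 5], [4, 0, 0, 0, 0, 0, 5], [3, 0, 0, 0, 0, 0, 5], [2, 0, 0, 0, 0, 0, 5], [1, 0, 0, 0, 0, 0, 5]],
])

```text
time_s: 23.35
eef_pos: [0.6366, 0.2896, 0.0251]
eef_rot: [0.0, 1.0, 0.007, -0.0]
wrist_force: [-1.3, 0.0, -7.4]
opening: 0.235
grasp_force: 60.7
```

>>> jog_arm([
  [[1, 0, 0, 0, 0, 0, 5], [1, 0, 0, 0, 0, 0, 5], [1, 0, 0, 0, 0, 0, 5], [0, 0, 0, 0, 0, 0, 5], [0, 0, 0, 0, 0, 0, 5], [0, 0, 0, 0, 0, 0, 5], [0, 0, 0, 0, 0, 0, 5], [0, 0, 0, 0, 0, 0, 5], [0, 0, 0, 0, 0, 0, 5], [0, 0, 0, 0, 0, 0, 5]],
])

```text
time_s: 24.35
eef_pos: [0.6379, 0.2898, 0.0249]
eef_rot: [0.0, 1.0, 0.007, -0.002]
wrist_force: [-6.5, -0.3, -4.5]
opening: 0.239
grasp_force: 61.0
```

```bash
python3 - <<'E'
from h import *
s=go(.6371,.2892,.0242,.0133,10)
E
python3 inhand.py K 2 16|head -1
```

```text
tilt(tool xy) [0.0004 0.0035 0.    ] at [0.6379 0.2898 0.0249] 0.0149 F [-6.47 -0.29 -4.46] t 24.35 open 20.4
10 rows:  [-0.1  0.1] 0.1 rz 0.0002
underside 0.0154 TCP-underside 0.0096 rel x,y,yaw [0.0208] [0.0003] 0.0181 err 4.12
```

>>> jog_arm([
  [[0, 0, 1, 0, 0, 0, 5], [0, 0, 1, 0, 0, 0, 5], [0, 0, 0, 0, 0, 0, 34], [0, 0, 0, 0, 0, 0, 34], [0, 0, 0, 0, 0, 0, 34], [0, 0, -20, 0, 0, 0, 34], [0, 0, -40, 0, 0, 0, 50], [0, 0, -40, 0, 0, 0, 50], [0, 0, -40, 0, 0, 0, 50], [0, 0, -35, 0, 0, 0, 50]],
])

```text
time_s: 25.4
eef_pos: [0.6409, 0.2898, 0.2021]
eef_rot: [-0.0, 1.0, 0.007, 0.002]
wrist_force: [-0.2, 0.2, -0.2]
opening: 0.585
grasp_force: 0.0
```

```bash
python3 look.py 17 "dict(C=(.546,-.3465,.235))"; python3 chk.py K 2; python3 -c "
from h import *
go(.51,-.354,.2,.235,16)"
```

```text
knob 123 [0.50417252 0.42002362 0.08054702]
C [ 0.5454 -0.3468  0.2325] [ 0.5491 -0.3528  0.1049]
scene handle 243 x [-0.1003 -0.0517 -0.004 ] y -0.0027
scene heel 25 x [0.0072 0.012  0.0168] y -0.0008
wrist handle 2713 x [-0.0987 -0.0475 -0.0038] y 0.0008
wrist heel 364 x [0.0082 0.0129 0.0176] y 0.0005
tilt(tool xy) [-0.0011 -0.0047  0.    ] at [0.641  0.2899 0.2008] 0.0145 F [ 0.5  -1.05  0.07] t 25.6 open 49.7
16 rows:  [-12.9  39.1] 0.0 rz -0.0138
```

View pics/s17.png

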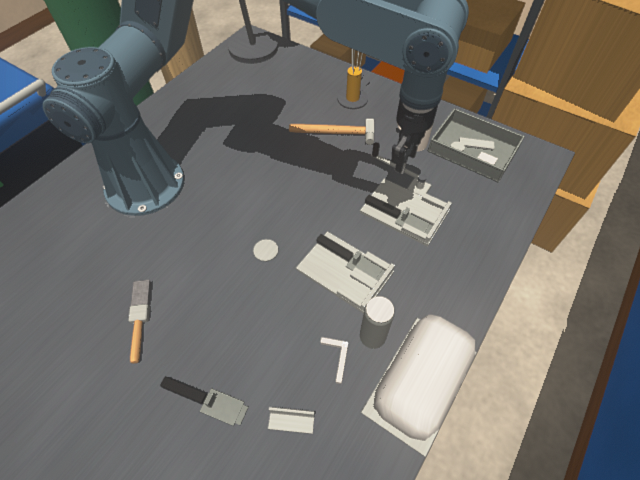

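A and B are home (handles at (335,248) and (383,208)), and only C remains at (205,400). No fourth slapper is visible.

>>> jog_arm([
  [[-12.9, 39.1, 0, 0, 0, -0.0138, 50], [-12.9, 39.1, 0, 0, 0, -0.0138, 50], [-12.9, 39.1, 0, 0, 0, -0.0138, 50], [-12.9, 39.1, 0, 0, 0, -0.0138, 50], [-12.9, 39.1, 0, 0, 0, -0.0138, 50], [-12.9, 39.1, 0, 0, 0, -0.0138, 50], [-12.9, 39.1, 0, 0, 0, -0.0138, 50], [-12.9, 39.1, 0, 0, 0, -0.0138, 50], [-12.9, 39.1, 0, 0, 0, -0.0138, 50], [-12.9, 39.1, 0, 0, 0, -0.0138, 50]],
])

```text
time_s: 26.6
eef_pos: [0.5398, -0.111, 0.1969]
eef_rot: [-0.0, 0.997, 0.076, -0.001]
wrist_force: [0.8, -0.3, 0.3]
opening: 0.586
grasp_force: 0.0
```

>>> jog_arm([
  [[-12.9, 39.1, 0, 0, 0, -0.0138, 50], [-12.9, 39.1, 0, 0, 0, -0.0138, 50], [-12.9, 39.1, 0, 0, 0, -0.0138, 50], [-12.9, 39.1, 0, 0, 0, -0.0138, 50], [-12.9, 39.1, 0, 0, 0, -0.0138, 50], [-12.9, 39.1, 0, 0, 0, -0.0138, 50], [0, 0, 0, 0, 0, 0, 50], [0, 0, 0, 0, 0, 0, 50], [0, 0, 0, 0, 0, 0, 50], [0, 0, 0, 0, 0, 0, 50]],
])

```text
time_s: 27.6
eef_pos: [0.5088, -0.353, 0.1978]
eef_rot: [-0.0, 0.993, 0.118, -0.0]
wrist_force: [-0.3, 0.7, -0.0]
opening: 0.585
grasp_force: 0.0
```

```bash
python3 wl.py 18 s "(.5455,-.3468,.233)"
```

```text
fit [ 0.5458 -0.3457  0.2326] 1.36 246727
tilt(tool xy) [-0.0006  0.0002  0.    ] at [ 0.509  -0.3531  0.1981] 0.237 F [ 0.4   0.27 -0.15] t 27.65 open 50.3
10 rows:  [1.6 0.1] 19.5 rz 0.0004
```

>>> jog_arm([
  [[2.2, 0.1, 30, 0, 0, 0.001, 50], [2.2, 0.1, 30, 0, 0, 0.001, 50], [2.2, 0.1, 30, 0, 0, 0.001, 50], [2.2, 0.1, 30, 0, 0, 0.001, 50], [2.2, 0.1, 30, 0, 0, 0, 50], [2.2, 0, 25, 0, 0, 0, 50], [2.2, 0, 13, 0, 0, 0, 50], [0, 0, 7, 0, 0, 0, 50], [0, 0, 0, 0, 0, 0, 5], [0, 0, 0, 0, 0, 0, 5]],
])

```text
time_s: 28.65
eef_pos: [0.5245, -0.3519, 0.0046]
eef_rot: [0.001, 0.993, 0.116, 0.001]
wrist_force: [-0.9, -1.2, 3.9]
opening: 0.255
grasp_force: 5.4
```

>>> jog_arm([
  [[0, 0, 0, 0, 0, 0, 5], [0, 0, 0, 0, 0, 0, 5], [0, 0, 0, 0, 0, 0, 5], [0, 0, -3, 0, 0, 0, 5], [0, 0, -6, 0, 0, 0, 5], [0, 0, -8, 0, 0, 0, 5], [0, 0, -8, 0, 0, 0, 5], [0, 0, 0, 0, 0, 0, 5], [0, 0, 0, 0, 0, 0, 5], [0, 0, 0, 0, 0, 0, 5]],
])

```text
time_s: 29.65
eef_pos: [0.5235, -0.3512, 0.028]
eef_rot: [-0.0, 0.993, 0.115, -0.0]
wrist_force: [0.0, -0.5, -4.1]
opening: 0.24
grasp_force: 61.9
```

```bash
python3 inhand.py K 1 19 20;  python3 inhand.py P 2 20 10
```

```text
underside 0.0215 TCP-underside 0.0065 rel x,y,yaw [0.0229] [0.0004] 0.0061 err 0.73
tilt(tool xy) [-0.0007  0.0005  0.    ] at [ 0.5235 -0.3512  0.0279] 0.2314 F [ 0.25  0.74 -5.73] t 29.7 open 20.5
2 rows:  [0. 0.] -9.3 rz -0.0
20 rows:  [  5.2 -34.8] 0.0 rz 0.0111
5 rows:  [ 0. -0.] 5.1 rz -0.0
10 rows:  [ 9.5 -0.1] 0.0 rz -0.0
home TCP [0.6342 0.3524 0.021 ] 0.0089
underside 0.0213 TCP-underside 0.0065 rel x,y,yaw [0.0228] [0.0004] 0.0061 err 0.76
tilt(tool xy) [-0.0008  0.0004  0.    ] at [ 0.5235 -0.3512  0.0278] 0.2314 F [ 0.73 -0.55 -5.27] t 29.75 open 20.1
2 rows:  [-0.  0.] -9.3 rz -0.0
10 rows:  [  2.3 -40.1] 0.0 rz 0.0271
5 rows:  [ 0. -0.] 5.1 rz -0.0
10 rows:  [ 9.5 -0.1] 0.0 rz -0.0
home TCP [0.5972 0.0459 0.021 ] -0.0391
```

C is also steel at about 5.5 N, so it goes to keeper rack bay 1.

>>> jog_arm([
  [[0, 0, -22, 0, 0, 0, 5], [0, 0, -23, 0, 0, 0, 5], [5.2, -34.8, 0, 0, 0, 0.0111, 5], [5.2, -34.8, 0, 0, 0, 0.0111, 5], [5.2, -34.8, 0, 0, 0, 0.0111, 5], [5.2, -34.8, 0, 0, 0, 0.0111, 5], [5.2, -34.8, 0, 0, 0, 0.0111, 5], [5.2, -34.8, 0, 0, 0, 0.0111, 5], [5.2, -34.8, 0, 0, 0, 0.0111, 5], [5.2, -34.8, 0, 0, 0, 0.0111, 5]],
])

```text
time_s: 30.75
eef_pos: [0.5109, -0.0689, 0.0732]
eef_rot: [-0.0, 0.997, 0.071, -0.0]
wrist_force: [0.1, 0.4, -5.6]
opening: 0.239
grasp_force: 61.9
```

>>> jog_arm([
  [[5.2, -34.8, 0, 0, 0, 0.0111, 5], [5.2, -34.8, 0, 0, 0, 0.0111, 5], [5.2, -34.8, 0, 0, 0, 0.0111, 5], [5.2, -34.8, 0, 0, 0, 0.0111, 5], [5.2, -34.8, 0, 0, 0, 0.0111, 5], [5.2, -34.8, 0, 0, 0, 0.0111, 5], [5.2, -34.8, 0, 0, 0, 0.0111, 5], [5.2, -34.8, 0, 0, 0, 0.0111, 5], [5.2, -34.8, 0, 0, 0, 0.0111, 5], [5.2, -34.8, 0, 0, 0, 0.0111, 5]],
])

```text
time_s: 31.75
eef_pos: [0.5305, 0.2823, 0.073]
eef_rot: [0.0, 1.0, 0.016, -0.0]
wrist_force: [0.7, -0.5, -5.6]
opening: 0.236
grasp_force: 61.9
```

>>> jog_arm([
  [[5.2, -34.8, 0, 0, 0, 0.0111, 5], [5.2, -34.8, 0, 0, 0, 0.0111, 5], [0, 0, 0, 0, 0, 0, 5], [0, 0, 10, 0, 0, 0, 5], [0, 0, 15, 0, 0, 0, 5], [0, 0, 10, 0, 0, 0, 5], [0, 0, 0, 0, 0, 0, 5], [0, 0, 0, 0, 0, 0, 5], [0, 0, 0, 0, 0, 0, 5], [0, 0, 0, 0, 0, 0, 5]],
])

```text
time_s: 32.75
eef_pos: [0.5402, 0.3507, 0.0391]
eef_rot: [-0.0, 1.0, 0.005, 0.001]
wrist_force: [-0.3, 0.3, -5.9]
opening: 0.237
grasp_force: 61.8
```

```bash
python3 inhand.py K 1 21 10
```

```text
underside 0.0327 TCP-underside 0.0064 rel x,y,yaw [0.0227] [0.0004] 0.0055 err 0.61
tilt(tool xy) [-0.0005 -0.0013  0.    ] at [0.5401 0.3507 0.0391] 0.0092 F [-0.23  0.52 -4.87] t 32.8 open 20.1
2 rows:  [0. 0.] -3.7 rz 0.0001
10 rows:  [-0.1 -0. ] 0.0 rz -0.0
5 rows:  [ 0. -0.] 5.1 rz -0.0
10 rows:  [ 9.5 -0.1] 0.0 rz -0.0
home TCP [0.6343 0.3524 0.0209] 0.0095
```

>>> jog_arm([
  [[0, 0, 7, 0, 0, 0, 5], [0, 0, 6, 0, 0, 0, 5], [0, 0, 6, 0, 0, 0, 5], [0, 0, 0, 0, 0, 0, 5], [0, 0, 0, 0, 0, 0, 5], [12, -0.1, 0, 0, 0, 0, 5], [12, -0.1, 0, 0, 0, 0, 5], [12, -0.1, 0, 0, 0, 0, 5], [12, -0.1, 0, 0, 0, 0, 5], [12, -0.1, 0, 0, 0, 0, 5]],
])

```text
time_s: 33.8
eef_pos: [0.6016, 0.3516, 0.0198]
eef_rot: [-0.0, 1.0, 0.004, 0.001]
wrist_force: [-1.0, 0.2, -5.6]
opening: 0.239
grasp_force: 61.9
```

```bash
python3 - <<'E'
from h import *
s=go(.6343,.3524,.0205,.0095,10)
E
python3 inhand.py K 1 22|head -1
```

```text
tilt(tool xy) [-0.0004 -0.0015  0.    ] at [0.6016 0.3516 0.0198] 0.0089 F [-0.98  0.22 -5.64] t 33.8 open 20.4
10 rows:  [ 3.3 -0. ] -0.1 rz -0.0001
underside 0.0133 TCP-underside 0.0064 rel x,y,yaw [0.0227] [0.0005] 0.0019 err 3.84
```

>>> jog_arm([
  [[0, -0.3, -0.5, 0, 0, 0, 5], [5, 0, 0, 0, 0, 0, 5], [5, 0, 0, 0, 0, 0, 5], [5, 0, 0, 0, 0, 0, 5], [5, 0, 0, 0, 0, 0, 5], [5, 0, 0, 0, 0, 0, 5], [3, 0, 0, 0, 0, 0, 5], [2, 0, 0, 0, 0, 0, 5], [2, 0, 0, 0, 0, 0, 5], [1, 0, 0, 0, 0, 0, 5]],
])

```text
time_s: 34.85
eef_pos: [0.6325, 0.3523, 0.0197]
eef_rot: [0.0, 1.0, 0.005, -0.0]
wrist_force: [-0.2, 0.2, -5.6]
opening: 0.24
grasp_force: 61.9
```

>>> jog_arm([
  [[1, 0, 0, 0, 0, 0, 5], [1, 0, 0, 0, 0, 0, 5], [1, 0, 0, 0, 0, 0, 5], [0, 0, 0, 0, 0, 0, 5], [0, 0, 0, 0, 0, 0, 5], [0, 0, 0, 0, 0, 0, 5], [0, 0, 0, 0, 0, 0, 5], [0, 0, 0, 0, 0, 0, 5], [0, 0, 0, 0, 0, 0, 5], [0, 0, 0, 0, 0, 0, 5]],
])

```text
time_s: 35.85
eef_pos: [0.6348, 0.3523, 0.0195]
eef_rot: [0.0, 1.0, 0.005, -0.001]
wrist_force: [-4.5, -1.0, -4.0]
opening: 0.241
grasp_force: 62.0
```

>>> jog_arm([
  [[0, 0, 1, 0, 0, 0, 5], [0, 0, 0, 0, 0, 0, 34], [0, 0, 0, 0, 0, 0, 34], [0, 0, 0, 0, 0, 0, 34], [0, 0, -20, 0, 0, 0, 34], [0, 0, -40, 0, 0, 0, 50], [0, 0, -40, 0, 0, 0, 50], [0, 0, -40, 0, 0, 0, 50], [0, 0, -40, 0, 0, 0, 50], [0, 0, 0, 0, 0, 0, 50]],
])

```text
time_s: 36.85
eef_pos: [0.6398, 0.3539, 0.2103]
eef_rot: [-0.003, 1.0, 0.005, 0.008]
wrist_force: [0.3, 0.9, 0.4]
opening: 0.584
grasp_force: 0.0
```

```bash
python3 chk.py K 1;python3 chk.py K 2; python3 chk.py P 1; python3 look.py 23 "dict()"; python3 -c "
from h import *
go(.505,.4207,.2,0,10)"
```

```text
scene handle 221 x [-0.0993 -0.0517 -0.0043] y -0.0025
scene heel 26 x [0.0079 0.0124 0.0176] y -0.0022
wrist handle 2698 x [-0.0986 -0.0478 -0.0038] y -0.0004
wrist heel 370 x [0.0079 0.0128 0.0179] y 0.0002
scene handle 243 x [-0.0999 -0.0499 -0.0046] y -0.002
scene heel 28 x [0.0072 0.0124 0.0173] y -0.0006
wrist handle 2667 x [-0.0929 -0.0457 -0.0038] y 0.0012
wrist heel 376 x [0.0084 0.0131 0.0176] y 0.001
scene handle 279 x [-0.099  -0.0499 -0.0033] y -0.0025
scene heel 31 x [0.0083 0.0131 0.0181] y -0.0001
wrist handle 2747 x [-0.0978 -0.0476 -0.0031] y 0.002
wrist heel 317 x [0.0086 0.0136 0.0184] y 0.0033
knob 122 [0.50466639 0.42028236 0.07869586]
tilt(tool xy) [0.0009 0.0024 0.    ] at [0.6348 0.352  0.1972] 0.0093 F [ 0.32  1.48 -0.61] t 37.25 open 50.1
10 rows:  [-12.9  -6.9] -0.3 rz 0.0009
```

View pics/s23.png

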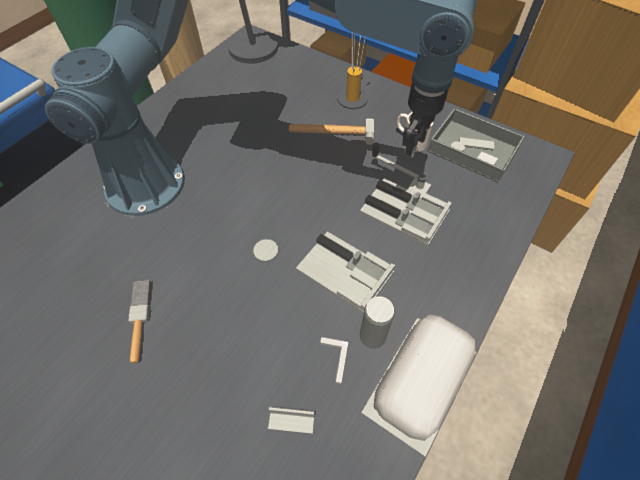

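All three are home (heels at rack x 8 to 18) and the bench is clear. Now I shut the keeper.

>>> jog_arm([
  [[-26, -13.5, 0, 0, 0, 0.007, 50], [-26, -13.5, 0, 0, 0, 0.007, 50], [-26, -13.5, 0, 0, 0, 0.007, 50], [-26, -13.5, 0, 0, 0, 0.007, 50], [-26, -13.5, 0, 0, 0, 0.007, 50], [0, 0, 0, 0, 0, 0, 50], [0, 0, 15, 0, 0, 0, 50], [0, 0, 15, 0, 0, 0, 50], [0, 0, 0, 0, 0, 0, 50], [0, 0, 0, 0, 0, 0, 50]],
])

```text
time_s: 38.25
eef_pos: [0.5058, 0.4194, 0.167]
eef_rot: [0.001, 1.0, -0.013, -0.001]
wrist_force: [-1.5, 0.0, 0.5]
opening: 0.587
grasp_force: 0.0
```

```bash
python3 - <<'E'
from h import *
from bench import ctrl
P=fin(ctrl.camera("wrist"));K=P[(P[:,2]>.08)&(P[:,2]<.09)&(np.hypot(P[:,0]-.505,P[:,1]-.42)<.03)]
print(len(K),K.mean(0),K.min(0),K.max(0))
go(.505,.4207,.062,-.028,5)
E
```

```text
615 [0.50601065 0.42224902 0.08340073] [0.49711813 0.41364645 0.08011117] [0.51416338 0.43113395 0.08590654]
tilt(tool xy) [0.0006 0.0009 0.    ] at [0.5063 0.4198 0.168 ] -0.0267 F [-0.45 -0.53  0.16] t 38.3 open 49.7
5 rows:  [-0.3 -0.2] 21.2 rz 0.0003
```

>>> jog_arm([
  [[0, -0.5, 20, 0, 0, 0.002, 50], [0, -0.5, 20, 0, 0, 0.002, 50], [0, -0.5, 20, 0, 0, 0.002, 50], [0, -0.5, 20, 0, 0, 0.002, 50], [0, 0, 16, 0, 0, 0.002, 50], [0, 0, 10, 0, 0, 0, 50], [0, 0, 0, 0, 0, 0, 22], [0, 0, 0, 0, 0, 0, 22], [0, 0, 0, 0, 0, 0, 22], [0, 0, 0, 0, 0, 0, 22]],
])

```text
time_s: 39.3
eef_pos: [0.5065, 0.4228, 0.064]
eef_rot: [-0.001, 1.0, -0.018, 0.001]
wrist_force: [0.8, 0.4, -0.3]
opening: 0.257
grasp_force: 0.0
```

>>> jog_arm([
  [[1.36, 20.2, 0, 0, 0, -0.135, 22], [1.36, 20.2, 0, 0, 0, -0.135, 22], [1.36, 20.2, 0, 0, 0, -0.135, 22], [1.36, 20.2, 0, 0, 0, -0.135, 22], [1.36, 20.2, 0, 0, 0, -0.135, 22], [1.36, 20.2, 0, 0, 0, -0.135, 22], [1.36, 20.2, 0, 0, 0, -0.135, 22], [1.36, 20.2, 0, 0, 0, -0.135, 22], [1.36, 20.2, 0, 0, 0, -0.135, 22], [0, 0, 0, 0, 0, 0, 22]],
])

```text
time_s: 40.3
eef_pos: [0.601, 0.2771, 0.0638]
eef_rot: [0.001, 0.831, 0.556, 0.001]
wrist_force: [-0.4, -0.2, 0.2]
opening: 0.257
grasp_force: 0.0
```

```bash
python3 - <<'E'
from h import *
go(.6573,.2665,.062,1.586,4)
E
```

```text
tilt(tool xy) [ 0.0025 -0.0014  0.    ] at [0.601  0.2771 0.0638] 1.1784 F [-0.41 -0.19  0.2 ] t 40.3 open 22.0
4 rows:  [ 0.8 14.4] 0.5 rz -0.1019
```

>>> jog_arm([
  [[0.8, 14.4, 0, 0, 0, -0.1, 22], [0.8, 14.4, 0, 0, 0, -0.1, 22], [0.8, 14.4, 0, 0, 0, -0.1, 22], [0.8, 14.4, 0, 0, 0, -0.1, 22], [0, 1, 0, 0, 0, 0, 22], [0, 1, 0, 0, 0, 0, 22], [0, 1, 0, 0, 0, 0, 22], [0, 0, 0, 0, 0, 0, 22], [0, 0, 0, 0, 0, 0, 22], [0, 0, 0, 0, 0, 0, 22]],
])

```text
time_s: 41.3
eef_pos: [0.6575, 0.268, 0.0628]
eef_rot: [-0.0, 0.704, 0.71, -0.0]
wrist_force: [-1.3, 0.5, 0.4]
opening: 0.261
grasp_force: 0.4
```

>>> jog_arm([
  [[0, 1, 0, 0, 0, 0, 22], [0, 1, 0, 0, 0, 0, 22], [0, 1, 0, 0, 0, 0, 22], [0, 1, 0, 0, 0, 0, 22], [0, 0, 0, 0, 0, 0, 22], [0, 0, 0, 0, 0, 0, 22], [0, 0, 0, 0, 0, 0, 22], [0, 0, 0, 0, 0, 0, 22], [0, 0, 0, 0, 0, 0, 22], [0, 0, 0, 0, 0, 0, 22]],
])

```text
time_s: 42.3
eef_pos: [0.6597, 0.2679, 0.0626]
eef_rot: [-0.002, 0.704, 0.71, -0.002]
wrist_force: [-10.0, -1.2, 5.9]
opening: 0.253
grasp_force: 4.8
```

>>> jog_arm([
  [[0, -3, 0, 0, 0, 0, 26], [0, -1, 0, 0, 0, 0, 34], [0, 0, 0, 0, 0, 0, 34], [0, 0, -20, 0, 0, 0, 34], [0, 0, -40, 0, 0, 0, 34], [0, 0, -40, 0, 0, 0, 34], [0, 0, -40, 0, 0, 0, 34], [0, 0, 0, 0, 0, 0, 34], [0, 0, 0, 0, 0, 0, 34], [0, 0, 0, 0, 0, 0, 34]],
])

```text
time_s: 43.3
eef_pos: [0.6573, 0.2675, 0.2013]
eef_rot: [-0.001, 0.704, 0.71, -0.001]
wrist_force: [-0.2, 0.1, 0.1]
opening: 0.4
grasp_force: 0.0
```

```bash
python3 - <<'E'
from h import *
from bench import ctrl
C=ctrl.camera("wrist");P=fin(C);cv2.imwrite("pics/w30.png",C["frame"])
K=P[(P[:,2]>.075)&(P[:,2]<.09)&(np.hypot(P[:,0]-.657,P[:,1]-.267)<.04)];k=(K.min(0)+K.max(0))/2
x,y=loc(k[None,:2],(.6595,.3215,.015));print(k,"theta",np.arctan2(-(x+.003),.095-y))
E
python3 chk.py K 1;python3 chk.py K 2; python3 chk.py P 1
```

```text
[0.65749236 0.26640784 0.08037185] theta [-0.00110784]
scene handle 205 x [-0.0996 -0.0568 -0.0139] y -0.0035
scene heel 28 x [-0.0023  0.0118  0.0172] y -0.0006
wrist handle 3593 x [-0.0992 -0.0545 -0.01  ] y -0.0003
wrist heel 438 x [0.0079 0.0128 0.0173] y -0.0004
scene handle 202 x [-0.1002 -0.0596 -0.0218] y -0.003
scene heel 30 x [-0.0009  0.0123  0.0172] y -0.0018
wrist handle 2986 x [-0.0991 -0.0548 -0.0103] y 0.0009
wrist heel 376 x [0.0078 0.0124 0.0172] y 0.0006
scene handle 278 x [-0.099  -0.0498 -0.0041] y -0.0024
scene heel 33 x [0.0077 0.0131 0.0177] y -0.0029
wrist handle 214 x [-0.0123 -0.0068 -0.0022] y 0.0006
wrist heel 238 x [0.0087 0.0134 0.0181] y 0.0008
```

View pics/w30.png

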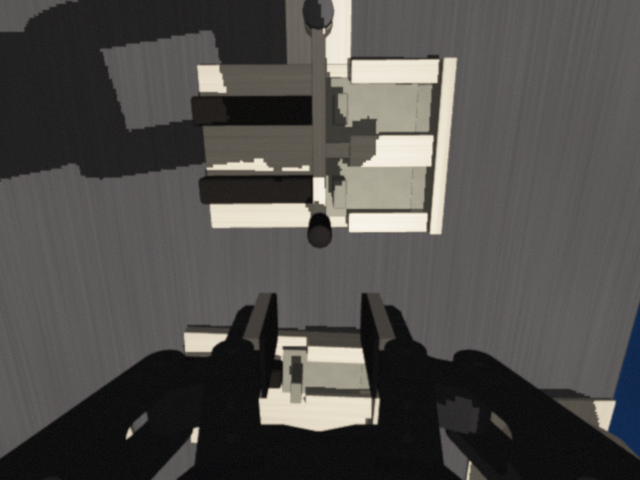

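The bar (column 319) lies straight across both bays in front of the heels, with keeper angle about 0. The slappers are home and the robot is clear, so I'm handing in.

```bash
python3 -c "
from bench import ctrl
print(ctrl.hand_in())"
```

```text
the job is handed in; nothing more can be done
None
```

I put away all three slappers present, fully home against the stops: two steel in the keeper rack and one aluminium in the plain rack. I then swung the keeper fully shut and handed the job in; no verdict came back.

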